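# Lock the roller brush on its shaft with the snap clip

### The arm

A 7-joint arm with a two-finger parallel gripper is mounted at the origin on the work surface. World frame = base frame: x ahead of the robot, y to its left, z up, the work surface at z = 0. Lengths are in m, angles in rad, forces in N, time in s.
With the tool pointing down it reaches from about 0.4 to 0.85 m from the base axis. Payload 10.4 kg.
Tool frame: the origin (TCP) lies on the mounting face of the last link; the fingertips stand 173 mm ahead of it and the grasp point (between the pads) lies 155 mm ahead of it (manip.tip_extent is the distance from the TCP to the fingertips, in m); z points along the fingers, y is the line along which they close (so a half turn about z gives the same grasp; the last joint's range is limited). The gripper opens to 85 mm and grips with 20 to 120 N. Pads are 22 mm wide; open, the fingers measure 114 mm over their backs; the gripper's body (76 mm by 85 mm) begins 54 mm behind the grasp point. The pads swing forward as they close: fully open they stand 13 mm farther back than shut.
Start: joints at [1.13, 0.332, -0.065, 1.46, 0.022, 1.35, -0.088], TCP at [0.254, -0.571, 0.405] pointing down, gripper open.
Joint ranges: [-2.6, 2.6], [-0.5, 2.12], [-1.47, 1.34], [0.16, 2.42], [-1.27, 4.41], [0.06, 2.06], [-2.6, 2.6]. Speed limits (rad/s): [2.22, 2.22, 2.79, 2.79, 3.14, 3.14, 3.14].

### API

Orientations are given as a unit quaternion [x, y, z, w].
In Python, from workcell import manip gives the robot as it stands.
- The arm moves only by the tool move_arm, never from a script. Its argument "plan" is one flat list of numbers, 7 for each row, row after row: the turn, a rotation vector about the tool's x, y, z in rad, then the shift along the tool's x, y, z in m, then the finger opening in m, from 0 to 0.0854. In form: [ax, ay, az, dx, dy, dz, gripper, ax, ay, az, dx, dy, dz, gripper, ...]. A call has 1 to 12 rows; each row is the pose to reach, as a shift and turn from the pose commanded when the call began, along the tool's axes at that moment; what a row does not reach only later rows make up. A row lasts 1/8 s, in which the tool goes at most 62.5 mm and 10.7 degrees, less where a joint would pass 70% of its speed; a pose out of reach is approached as far as the arm can. A call with a gripper value outside its range is refused whole. The fingers move at their own pace and stop on an object; "squeeze" is the grip in N (left out, the last holds). Time passes only in rows, so rows that repeat a pose let the fingers close. It gives the time, the measured TCP pose, the force, the opening and the grip force at its end, in the units of the state.
- manip.get_obs(): the state, without advancing time (a new reading comes with each control period).
- manip.camera(name): name is "scene" or "top" or "wrist"; returns a dict with "color" (420x560x3 uint8, red, green, blue), "fx", "fy", "cx", "cy" (pixels), "dist" ([k1, k2, p1, p2, k3] as OpenCV has them; the pictures are not rectified), "cam_to_world" (4x4, takes a point from camera to world coordinates); the wrist camera has in their place "mount" (4x4, takes a point from camera to tool coordinates, whose origin is the TCP and whose axes are the flange's). Camera axes: x right, y down, z forward; pixel columns grow to the right and rows downward; lengths in m; the calibration is good to about 2 mm. A picture is of the moment at which its call begins: read the wrist's pose just before it. There is no depth.
- manip.hand_in(): hands the job in; it is judged then, once.
Trained networks look in a picture, given as the dict that the camera call returned (one of the last four; its "shot" number tells which), for a name from the list of things; names that differ only in an ending like _2 or _b are one class to them, and where a whole thing is asked for, a point or a joint stands for the part that bears it (a point fixed in the world has none). Each returns a list of dicts, best first, with "conf" (0 to 1); they miss things now and then, are a little off and sometimes report something else, mostly with a low value. They report only what shows in the picture. A call takes as long as a camera call. They do not tell look-alikes from the thing itself.
- manip.look_for(picture, label): "position" ([x, y, z] in m, in the coordinates of the camera as it stood for that picture, good to about 4 mm: the middle of the surface that is visible of it).
- manip.silhouettes(picture, label): "pixels" (420x560 bool, what is visible of it).
- manip.tip_of(picture, label): "position" ([x, y, z] in m, in the coordinates of the camera as it stood for that picture, good to about 4 mm: a listed point, or the origin of a listed thing).
The state is a dict: "clock": time; "joint_pos": joint angles; "joint_velocities": joint speeds; "tau": joint torques, N m; "position": TCP position; "ee_rot": TCP orientation; "ft_force": force on the tool from outside, world axes, zero at the start; "torque": the same for the moment, N m; "grip_width": opening from 0.0 (shut) to 1.0 (fully open); "grasp_force": force on a finger pad.
Only numpy, scipy, OpenCV 4.12 (cv2) and the standard library are available. Lean on these libraries where they do the work, as an engineer would, in place of code of your own. Each camera call takes 0.05 s, during which the arm holds its last target. There are 200 camera calls.

### The job

Get the rotary ski brush ready: push the roller brush along its shaft, by feel, until it stops fully home against the drive collar. Then take the C-shaped steel clip out of the wooden block, feel for the groove in the shaft just outside the brush's hub, and press the clip down through its gap until it snaps fully home in the groove, gently, without forcing the clip or the brush; let go and leave the other things where they are.

Things in the scene. Friction and masses are not known exactly. Their poses are not given: they have to be found in the camera images.
- vise: Red vise fixed to the bench, base 100 x 150 mm, jaws 126 mm high, holding the black handle of a rotary brush tool whose steel shaft stands out level. Origin: centre of its underside; x runs along the shaft to its free end, z up. Shaft axis: y = 0, z = 95 mm. Vise, shaft and brush count together: the fingers must not press on them with over 30 N.
- shaft_ref (a point): Point fixed to the vise, on the shaft axis 218.3 mm along x. The groove's middle is near it, but the tool sits up to 10 mm farther in or out in the jaws each time (not reported: see or feel it). Shaft 16 mm across; groove 11 mm across, 11.6 mm wide; shaft end 32 mm beyond the groove's middle.
- collar_ref (a point): Point fixed to the vise, on the shaft axis 88 mm along x: nominal face of the drive collar (52 mm across) that stops the brush; it shifts with the tool by the same up to 10 mm as the groove. Home, the bristles' outer end face is 100 mm and the hub's end 124 mm outward of the collar face, the hub's end level with the groove's inner edge.
- brush (a joint): How far the roller brush (bristles 70 mm across, 100 mm long; grey hub 36 mm across standing 24 mm out of their outer end face) stands out from home, in m: 0 = fully home on the collar, at most 0.03. It slides with about 4 N of drag and stays where left. While it is out, the hub covers the groove.
- clip: C-shaped steel clip, 0.1 kg, 10 mm thick (x, along its bore), 30 mm wide (y), 62 mm high (z). Stands gap down in one slot of the wooden block, feet 20 mm above the bench. Origin: under the middle of its feet. The gap is 12.5 mm wide; a sprung bump on each leg narrows it to 7 mm and takes about 10 N to push past the groove's steel. Pushing down with over 20 N harms it.
- clip_bore (a point): Centre of the clip's round bore, 12 mm above its feet. Fully home it lies on the shaft axis (within 1 mm); it grips there and stays as left. Pressed lightly on the full shaft the legs cannot pass: it stops about 14 mm above the axis. Over the groove it sinks to about 9 mm above the axis before the bumps resist, then snaps down.
- clip_grip (a point): Middle of the grip of the clip's flat upright tab, 52 mm above its feet (40 mm above the bore). The tab is 24 mm wide (along the clip's y), 10 mm thick, and spans 24 to 62 mm above the feet: grip it across its width. Half a turn about z makes no difference.
- block: Pale wooden block, 120 (x) x 56 (y) x 28 mm, fixed to the bench, with two slots 60 mm apart along its x, each 12 mm (x) x 35 mm (y) and 8 mm deep. Origin: centre of its underside.
- wax_bar: Bar of white wax, 10 x 32 x 55 mm, standing in the block's other slot. Origin: centre of its underside. Leave it.
- palm_brush: Wooden hand brush lying bristles down, 130 x 45 x 40 mm. Origin: centre of its underside. Leave it.
- screwdriver: Screwdriver with a black handle, lying on the bench, about 200 mm long. Leave it.
Mind the look-alikes: they are no part of the job. What is shaped like the clip but yellow is not meant.

How it is judged:
On the way, in this order (a step that is already met when the one before it is completed fails the run):
1. the roller brush is pushed fully home against the drive collar (value of joint brush below 0.0015 m), for 0.2 s.
2. the clip is taken out of the block (height (world z) of clip above 0.045 m), for 0.1 s.
At the end, for the whole second after the job is handed in: The roller brush is home on its collar (within 2 mm); the clip sits in the groove with its bore centre within 2.5 mm of the shaft axis sideways and in height, square to the shaft (within 0.15 rad), at rest (value of joint brush below 0.002 m and z of clip_bore in the frame of vise between 0.0925 and 0.0975 m and y of clip_bore in the frame of vise between -0.0025 and 0.0025 m and x of clip_bore in the frame of vise between 0.203 and 0.234 m and angle between the x axis of clip and the x axis of vise, either way round below 0.15 rad and linear speed of clip below 0.01 m/s); the robot touches nothing.
It fails at once if the clip is forced against the shaft, brush or vise (contact forces over 40 N) (contact force between clip and vise above 40 N).
It fails at once if the fingers press on the brush, shaft or vise with more than 30 N (contact force between the fingers and vise above 30 N).
It fails at once if the wax bar is disturbed (distance of wax_bar from where it was at the start of the episode above 0.02 m).
It fails at once if the hand brush is disturbed (distance of palm_brush from where it was at the start of the episode above 0.03 m).
It fails at once if the screwdriver is disturbed (distance of screwdriver from where it was at the start of the episode above 0.03 m).
It also fails if it takes over 56 s, if anything falls off the work surface, if the arm or the gripper's body presses on something with over 40 N, if the wrist force passes 120 N, or if a joint passes its speed limit or range.

## Working session

There is one attempt and no reset: what is moved stays moved. The work goes in short steps, Python scripts to look and compute and a tool call to move; the robot and the scene stay as the last step left them, time stands still between calls to the robot, and variables do not carry over. Pictures are saved under pics/ and viewed, at most 10 in all, crops included, and the job is handed in when it is done.

Besides the shell and the picture viewer there is one more tool, called after "Call:" as name(argument=value, ...) on one line, values as JSON. move_arm: Moves the arm, as the interface text tells. Its arguments: {"type":"object","properties":{"plan":{"type":"array","items":{"type":"number"}},"squeeze":{"type":"number"}},"required":["plan"]}

```bash
mkdir -p pics
cat > h.py <<'E'
import numpy as np, cv2
from workcell import manip
from scipy.spatial.transform import Rotation as R
np.set_printoptions(precision=4,suppress=True)
def Tt(o):
    T=np.eye(4);T[:3,:3]=R.from_quat(o["ee_rot"]).as_matrix();T[:3,3]=o["position"];return T
def cam(n):
    o=manip.get_obs();p=manip.camera(n)
    p["T"]=Tt(o)@np.array(p["mount"]) if n=="wrist" else np.array(p["cam_to_world"]);return p
def W(p,x): return p["T"][:3,:3]@np.array(x)+p["T"][:3,3]
def K(p): return np.array([[p["fx"],0,p["cx"]],[0,p["fy"],p["cy"]],[0,0,1.]])
def proj(p,X):
    Ti=np.linalg.inv(p["T"]);return cv2.projectPoints(np.atleast_2d(X).astype(float),cv2.Rodrigues(Ti[:3,:3])[0],Ti[:3,3],K(p),np.array(p["dist"]))[0][:,0]
def onz(p,uv,z):
    q=cv2.undistortPoints(np.array(uv,float).reshape(-1,1,2),K(p),np.array(p["dist"]))[:,0]
    d=np.c_[q,np.ones(len(q))]@p["T"][:3,:3].T;c=p["T"][:3,3];return c+d*((z-c[2])/d[:,2])[:,None]
def save(p,n): cv2.imwrite("pics/"+n,p["color"][:,:,::-1])
def st():
    o=manip.get_obs();print(o["clock"],o["position"],R.from_quat(o["ee_rot"]).as_matrix().round(3).tolist(),o["ft_force"],o["grip_width"],o["grasp_force"])
E
cat > a.py <<'E'
from h import *
st();print(manip.tip_extent)
for n in("scene","top"):
    p=cam(n);save(p,n+"0.png");print(n,p["T"][:3,3])
    for l in("vise","shaft_ref","collar_ref","clip","clip_bore","clip_grip","block","wax_bar","palm_brush","screwdriver"):
        print(l,[(W(p,d["position"]).round(4).tolist(),round(d["conf"],2)) for d in manip.tip_of(p,l)[:3]])
    for l in("brush","clip"):print(l,"look",[(W(p,d["position"]).round(4).tolist(),round(d["conf"],2)) for d in manip.look_for(p,l)[:3]])
E
python3 a.py
```

```text
0.0 [ 0.2536 -0.5711  0.4039] [[0.914, 0.406, -0.001], [0.406, -0.914, 0.001], [-0.0, -0.001, -1.0]] [ 0.1492 -0.094   0.7611] 1.0011753338116407 0.0
0.1734
scene [0.8944 0.6258 0.6373]
vise [([0.5736, -0.2822, 0.003], 0.65)]
shaft_ref [([0.5141, -0.0728, 0.0932], 0.65), ([0.5466, -0.1976, 0.0956], 0.65), ([0.7754, 0.187, 0.0013], 0.18)]
collar_ref []
clip [([0.5764, 0.2325, 0.0188], 0.78), ([0.5092, 0.3386, 0.0009], 0.57), ([0.5793, 0.3332, 0.002], 0.51)]
clip_bore [([0.6632, 0.2768, 0.011], 0.67), ([0.5743, 0.2351, 0.0195], 0.57), ([0.514, 0.3389, 0.0179], 0.53)]
clip_grip [([0.5105, 0.3382, 0.0507], 0.87), ([0.6639, 0.281, 0.0504], 0.66), ([0.5722, 0.3312, 0.0528], 0.64)]
block [([0.5698, 0.2099, -0.0005], 0.81)]
wax_bar [([0.5568, 0.1842, 0.0206], 0.68)]
palm_brush [([0.7764, 0.186, 0.0001], 0.93)]
screwdriver []
brush look [([0.542, -0.1044, 0.1185], 0.55)]
clip look [([0.6722, 0.2824, 0.046], 0.69), ([0.5787, 0.2361, 0.0561], 0.62), ([0.5119, 0.3405, 0.0489], 0.62)]
top [ 0.4697 -0.0025  1.239 ]
vise [([0.5704, -0.2813, 0.003], 0.83)]
shaft_ref [([0.5141, -0.0743, 0.0964], 0.72)]
collar_ref []
clip [([0.6646, 0.2739, 0.0024], 0.68), ([0.5804, 0.2347, 0.0202], 0.57), ([0.5047, 0.3401, 0.0036], 0.54)]
clip_bore [([0.6619, 0.2764, 0.0127], 0.69), ([0.5728, 0.2359, 0.0354], 0.5), ([0.5753, 0.3362, 0.0081], 0.44)]
clip_grip [([0.5766, 0.2401, 0.0678], 0.59), ([0.571, 0.3387, 0.0529], 0.54), ([0.512, 0.3376, 0.051], 0.53)]
block [([0.5658, 0.21, 0.0019], 0.68)]
wax_bar [([0.5533, 0.1753, 0.0222], 0.61)]
palm_brush [([0.7722, 0.1896, 0.0017], 0.86)]
screwdriver [([0.3806, -0.0108, 0.001], 0.72), ([0.5164, -0.0757, 0.0941], 0.36), ([0.5714, -0.282, 0.0042], 0.35)]
brush look [([0.545, -0.2506, 0.1088], 0.48)]
clip look [([0.5748, 0.2289, 0.0737], 0.59), ([0.663, 0.2723, 0.056], 0.5), ([0.5045, 0.3315, 0.0646], 0.41)]
```

View pics/scene0.png

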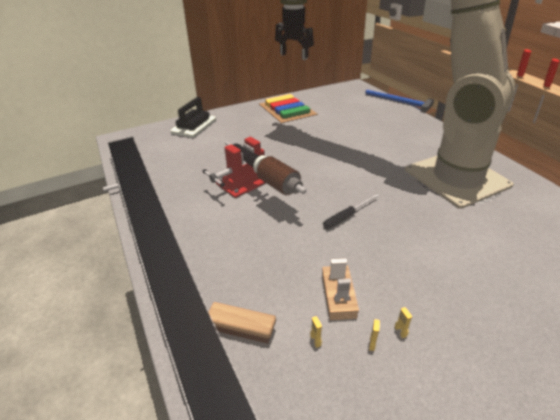

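View pics/top0.png

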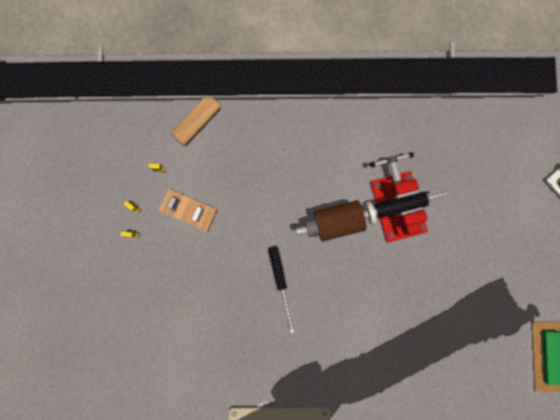

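The scene picture shows the red vise with shaft pointing to the lower right (shaft end ≈ px 302,190), and the block (340,290) holding the grey clip (343,287) and the white wax (338,267). The yellow look-alikes are at the bottom. The top picture agrees: shaft end (293,227), clip (173,204). Next I move above the shaft's free end with the jaws across the shaft.

Call:
move_arm(plan=[0, 0, -1.42, 0.445, -0.382, 0, 0.085, 0, 0, -1.42, 0.445, -0.382, 0, 0.085, 0, 0, -1.42, 0.445, -0.382, 0, 0.085, 0, 0, -1.42, 0.445, -0.382, 0, 0.085, 0, 0, -1.42, 0.445, -0.382, 0, 0.085, 0, 0, -1.42, 0.445, -0.382, 0, 0.085, 0, 0, -1.42, 0.445, -0.382, 0, 0.085, 0, 0, -1.42, 0.445, -0.382, 0, 0.085, 0, 0, -1.42, 0.445, -0.382, 0, 0.085, 0, 0, -1.42, 0.445, -0.382, 0, 0.085, 0, 0, -1.42, 0.445, -0.382, 0, 0.085, 0, 0, -1.42, 0.445, -0.382, 0, 0.085])

```text
clock: 2.8
position: [0.5051, -0.0425, 0.4046]
ee_rot: [0.607, 0.795, -0.0, 0.0]
ft_force: [-1.0, -0.6, 0.5]
grip_width: 0.994
grasp_force: 0.0
```

```bash
cat > b.py <<'E'
from h import *
st()
p=cam("wrist");save(p,"w1.png");print(p["T"])
for l in("vise","shaft_ref","collar_ref","block","clip_grip","wax_bar"):
    print(l,[(W(p,d["position"]).round(4).tolist(),round(d["conf"],2)) for d in manip.tip_of(p,l)[:3]])
u=np.array([-.267,.9637,0]);o=np.array([.5715,-.282,.095])
for s in(.188,.2183,.2503):print(s,proj(p,o+u*s))
E
python3 b.py
```

```text
2.8 [ 0.5051 -0.0425  0.4046] [[-0.263, 0.965, -0.0], [0.965, 0.263, -0.0], [-0.0, -0.0, -1.0]] [-0.9853 -0.5797  0.4668] 0.9939405317366965 0.0
[[ 0.9652  0.2526  0.0682  0.4886]
 [ 0.2616 -0.9312 -0.2539  0.0215]
 [-0.0006  0.2629 -0.9648  0.3743]
 [ 0.      0.      0.      1.    ]]
vise []
shaft_ref [([0.5194, -0.0705, 0.0956], 0.79)]
collar_ref []
block []
clip_grip []
wax_bar [([0.556, 0.1824, 0.0223], 0.58)]
0.188 [[273.7729 259.0685]]
0.2183 [[273.5998 231.3701]]
0.2503 [[273.4066 200.4198]]
```

View pics/w1.png

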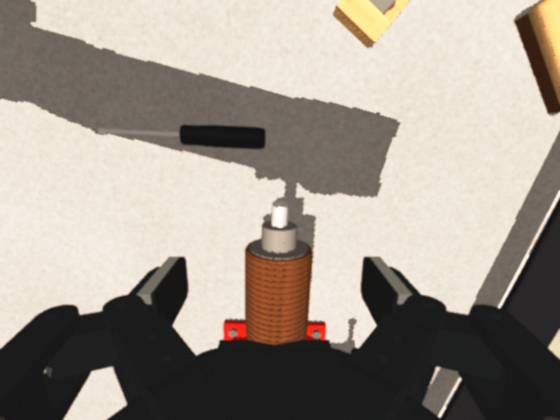

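The wrist view shows the shaft tip at about (280,207), the hub's end at about (279,230) and the bristle body centred near (277,300).

```bash
cat > c.py <<'E'
from h import *
p=cam("wrist");im=p["color"].astype(int)
hsv=cv2.cvtColor(p["color"],cv2.COLOR_RGB2HSV)
for v in range(200,340,6):
    r=im[v,225:335];g=cv2.GaussianBlur(r.sum(1).astype(np.float32).reshape(1,-1),(3,1),0)[0]
    d=np.diff(g);print(v,"neg",225+np.argsort(d)[:2],"pos",225+np.argsort(-d)[:2], "sat cols",(lambda a:(225+a.min(),225+a.max()) if len(a) else 0)(np.where(hsv[v,225:335,1]>120)[0]))
print("col",im[195:270:1,280].sum(1).tolist())
for uv in[(279.5,212),(277.5,300),(280,205),(279,228),(278,245)]:print(uv,onz(p,[uv],.095))
E
python3 c.py; python3 -c "
import cv2;a=cv2.imread('pics/w1.png')[185:345,215:345];cv2.imwrite('pics/w1c.png',cv2.resize(a,None,fx=3.7,fy=3.7,interpolation=cv2.INTER_CUBIC))"
```

```text
200 neg [275 274] pos [302 303] sat cols 0
206 neg [271 270] pos [302 301] sat cols 0
212 neg [286 285] pos [301 302] sat cols 0
218 neg [262 285] pos [270 271] sat cols 0
224 neg [261 262] pos [270 271] sat cols 0
230 neg [260 261] pos [314 313] sat cols 0
236 neg [260 261] pos [313 312] sat cols 0
242 neg [250 251] pos [312 313] sat cols 0
248 neg [245 244] pos [312 311] sat cols (np.int64(247), np.int64(309))
254 neg [244 245] pos [311 312] sat cols (np.int64(246), np.int64(310))
260 neg [244 243] pos [311 310] sat cols (np.int64(246), np.int64(310))
266 neg [244 245] pos [310 311] sat cols (np.int64(246), np.int64(309))
272 neg [244 245] pos [310 311] sat cols (np.int64(246), np.int64(309))
278 neg [244 245] pos [310 309] sat cols (np.int64(246), np.int64(309))
284 neg [244 245] pos [309 308] sat cols (np.int64(246), np.int64(308))
290 neg [244 245] pos [309 308] sat cols (np.int64(246), np.int64(308))
296 neg [244 245] pos [308 309] sat cols (np.int64(246), np.int64(307))
302 neg [244 245] pos [308 307] sat cols (np.int64(246), np.int64(307))
308 neg [244 245] pos [307 308] sat 
[... 274 characters left out ...]
[324 325] sat cols (np.int64(225), np.int64(324))
338 neg [232 233] pos [324 323] sat cols (np.int64(225), np.int64(324))
col [700, 673, 567, 407, 326, 327, 344, 359, 374, 381, 406, 555, 729, 761, 761, 761, 759, 758, 757, 757, 755, 754, 754, 752, 750, 749, 748, 746, 746, 746, 745, 736, 659, 425, 240, 286, 437, 537, 568, 570, 566, 569, 567, 568, 565, 566, 566, 565, 565, 564, 569, 565, 563, 563, 564, 565, 532, 440, 301, 212, 197, 195, 217, 264, 292, 257, 240, 273, 304, 279, 262, 269, 286, 282, 283]
(279.5, 212) [[ 0.5138 -0.05    0.095 ]]
(277.5, 300) [[ 0.538  -0.1456  0.095 ]]
(280, 205) [[ 0.5123 -0.043   0.095 ]]
(279, 228) [[ 0.5177 -0.0662  0.095 ]]
(278, 245) [[ 0.5216 -0.0841  0.095 ]]
```

View pics/w1c.png

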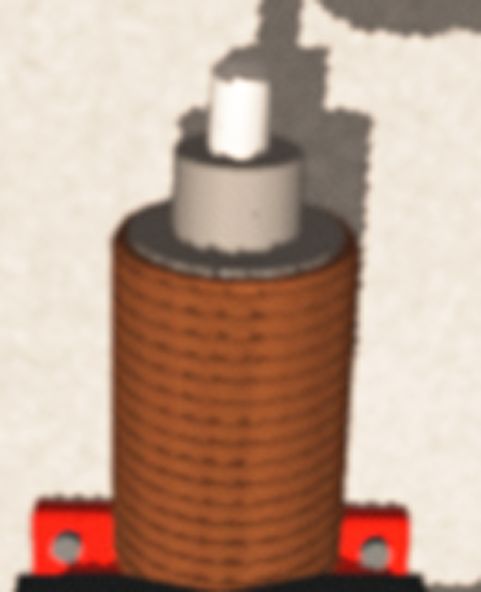

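```bash
cat > d.py <<'E'
from h import *
p=cam("wrist")
P=np.vstack([onz(p,[uv],.095) for uv in[(279.8,212),(278.2,254),(277.1,284),(276.1,310)]])
c=P.mean(0);d=np.linalg.svd(P-c)[2][0];d*=np.sign(d[1]);print(c,d,np.degrees(np.arctan2(d[1],d[0])))
print("end",onz(p,[(280.3,201.7)],.095),"hubtop",onz(p,[(279.2,228.5)],.113),"bristle",onz(p,[(278.2,258)],.13))
for n in("scene","top"):
    q=cam(n)
    for l in("vise","shaft_ref"):print(n,l,[(W(q,x["position"]),x["conf"]) for x in manip.tip_of(q,l)[:1]])
E
python3 d.py
```

```text
[ 0.5277 -0.1069  0.095 ] [-0.2322  0.9727 -0.    ] 103.42469219955393
end [[ 0.5118 -0.0395  0.095 ]] hubtop [[ 0.5162 -0.0607  0.113 ]] bristle [[ 0.521  -0.0827  0.13  ]]
scene vise [(array([ 0.5729, -0.2833,  0.0038]), 0.83)]
scene shaft_ref [(array([ 0.5158, -0.0736,  0.0919]), 0.87)]
top vise [(array([ 0.5691, -0.2831,  0.0021]), 0.88)]
top shaft_ref []
```

Shaft axis: through about (0.512,-0.040) at the tip, heading about 104°. The brush stands out about 16–18 mm. I lower the fingers to straddle the shaft just beyond its tip.

Call:
move_arm(plan=[0, 0, 0.021, 0.021, 0.008, 0, 0.05, 0, 0, 0.021, 0.021, 0.008, 0.05, 0.05, 0, 0, 0.021, 0.021, 0.008, 0.1, 0.05, 0, 0, 0.021, 0.021, 0.008, 0.155, 0.05, 0, 0, 0.021, 0.021, 0.008, 0.155, 0.05, 0, 0, 0.021, 0.021, 0.008, 0.155, 0.05])

```text
clock: 4.3
position: [0.5084, -0.019, 0.2517]
ee_rot: [0.615, 0.789, 0.001, 0.001]
ft_force: [0.9, 0.2, 0.3]
grip_width: 0.586
grasp_force: 0.0
```

```bash
cat > e.py <<'E'
from h import *
st();p=cam("wrist");save(p,"w2.png")
E
python3 e.py
```

```text
4.3 [ 0.5084 -0.019   0.2517] [[-0.244, 0.97, 0.002], [0.97, 0.244, 0.0], [-0.0, 0.002, -1.0]] [0.8743 0.1889 0.2827] 0.5858927352044568 0.0
```

View pics/w2.png

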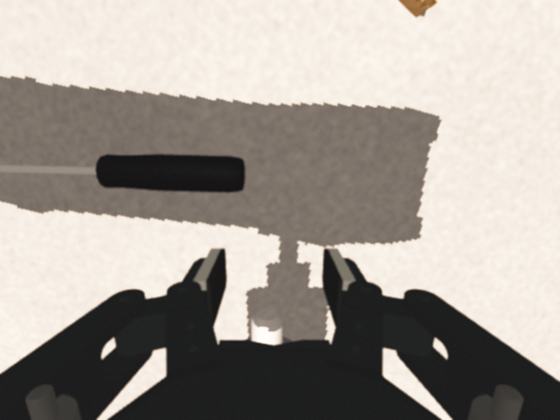

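The shaft tip sits at (267,325) and the finger midline at about 274. I shift 3 mm left and approach the bristle face.

Call:
move_arm(plan=[0, 0, 0, 0, -0.003, 0, 0.05, 0, 0, 0, -0.015, -0.003, 0, 0.05, 0, 0, 0, -0.03, -0.003, 0, 0.05, 0, 0, 0, -0.042, -0.003, 0, 0.05, 0, 0, 0, -0.046, -0.003, 0, 0.05, 0, 0, 0, -0.048, -0.003, 0, 0.05])

```text
clock: 5.1
position: [0.5163, -0.0666, 0.2496]
ee_rot: [0.615, 0.788, 0.0, -0.0]
ft_force: [0.0, 0.2, 0.0]
grip_width: 0.584
grasp_force: 0.0
```

Call:
move_arm(plan=[0, 0, 0, -0.002, 0, 0, 0.05, 0, 0, 0, -0.004, 0, 0, 0.05, 0, 0, 0, -0.006, 0, 0, 0.05, 0, 0, 0, -0.008, 0, 0, 0.05])

```text
clock: 5.6
position: [0.5183, -0.0743, 0.2497]
ee_rot: [0.615, 0.789, -0.0, 0.0]
ft_force: [0.7, 0.0, 0.1]
grip_width: 0.585
grasp_force: 0.0
```

Call:
move_arm(plan=[0, 0, 0, -0.002, 0, 0, 0.05, 0, 0, 0, -0.004, 0, 0, 0.05])

```text
clock: 5.85
position: [0.5191, -0.0775, 0.2497]
ee_rot: [0.615, 0.789, 0.0, -0.0]
ft_force: [-2.0, 4.3, 1.2]
grip_width: 0.587
grasp_force: 2.0
```

Contact, with drag of about 4.5 N. I push on in small steps.

Call:
move_arm(plan=[0, 0, 0, -0.002, 0, 0, 0.05, 0, 0, 0, -0.004, 0, 0, 0.05, 0, 0, 0, -0.006, 0, 0, 0.05, 0, 0, 0, -0.008, 0, 0, 0.05, 0, 0, 0, -0.01, 0, 0, 0.05])

```text
clock: 6.48
position: [0.5216, -0.0879, 0.2497]
ee_rot: [0.615, 0.788, -0.0, -0.0]
ft_force: [-1.5, 4.2, 0.6]
grip_width: 0.587
grasp_force: 2.0
```

Call:
move_arm(plan=[0, 0, 0, -0.001, 0, 0, 0.05, 0, 0, 0, -0.002, 0, 0, 0.05, 0, 0, 0, -0.003, 0, 0, 0.05])

```text
clock: 6.85
position: [0.5221, -0.0892, 0.2496]
ee_rot: [0.615, 0.789, 0.0, -0.001]
ft_force: [-5.5, 12.1, 5.5]
grip_width: 0.586
grasp_force: 6.8
```

Call:
move_arm(plan=[0, 0, 0, -0.001, 0, 0, 0.05, 0, 0, 0, -0.002, 0, 0, 0.05])

```text
clock: 7.1
position: [0.5223, -0.0895, 0.2496]
ee_rot: [0.614, 0.789, 0.001, -0.002]
ft_force: [-9.2, 19.8, 8.5]
grip_width: 0.585
grasp_force: 10.4
```

Call:
move_arm(plan=[0, 0, 0, -0.001, 0, 0, 0.05, 0, 0, 0, -0.002, 0, 0, 0.05])

```text
clock: 7.35
position: [0.5225, -0.0899, 0.2495]
ee_rot: [0.614, 0.79, 0.001, -0.004]
ft_force: [-12.9, 25.7, 11.2]
grip_width: 0.587
grasp_force: 14.0
```

Hard stop at about 26 N: the brush is home. I back off and look.

Call:
move_arm(plan=[0, 0, 0, 0.005, 0, 0, 0.05, 0, 0, 0, 0.015, 0, 0, 0.05, 0, 0, 0, 0.03, 0, -0.05, 0.06, 0, 0, 0, 0.049, 0, -0.1, 0.08, 0, 0, 0, 0.049, 0, -0.13, 0.085, 0, 0, 0, 0.049, 0, -0.13, 0.085])

```text
clock: 8.1
position: [0.512, -0.0471, 0.3823]
ee_rot: [0.615, 0.788, 0.001, 0.003]
ft_force: [1.7, 0.6, -0.4]
grip_width: 0.996
grasp_force: 0.0
```

```bash
cat > f.py <<'E'
from h import *
st();p=cam("wrist");save(p,"w3.png");a=p["color"][170:330,180:380,::-1];cv2.imwrite("pics/w3c.png",cv2.resize(a,None,fx=3.7,fy=3.7,interpolation=cv2.INTER_CUBIC))
np.savez("w3.npz",T=p["T"],K=K(p),dist=p["dist"])
s=cam("scene")
for q,n in((p,"w"),(s,"s"),(cam("top"),"t")):
  for l in("clip_grip","clip","wax_bar","block","shaft_ref"):print(n,l,[(W(q,d["position"]).round(4).tolist(),round(d["conf"],2)) for d in manip.tip_of(q,l)[:4]])
E
python3 f.py
```

```text
8.1 [ 0.512  -0.0471  0.3823] [[-0.243, 0.97, 0.005], [0.97, 0.243, -0.002], [-0.003, 0.004, -1.0]] [ 1.684   0.5741 -0.3706] 0.9959098423651681 0.0
w clip_grip []
w clip []
w wax_bar []
w block []
w shaft_ref [([0.5181, -0.0714, 0.093], 0.89)]
s clip_grip [([0.5098, 0.3381, 0.0541], 0.82), ([0.5792, 0.2337, 0.073], 0.75), ([0.662, 0.278, 0.0496], 0.56), ([0.5727, 0.3288, 0.0512], 0.46)]
s clip [([0.5773, 0.2338, 0.0213], 0.74), ([0.6636, 0.2723, -0.0024], 0.66), ([0.51, 0.3354, 0.0042], 0.62)]
s wax_bar [([0.5566, 0.1802, 0.0217], 0.87), ([0.3812, -0.0113, -0.0032], 0.47)]
s block [([0.5673, 0.2083, 0.0022], 0.83)]
s shaft_ref [([0.5124, -0.0701, 0.0907], 0.61)]
t clip_grip [([0.5707, 0.3386, 0.053], 0.52), ([0.658, 0.2785, 0.0539], 0.51), ([0.5094, 0.3387, 0.0495], 0.5), ([0.5777, 0.2374, 0.0704], 0.42)]
t clip [([0.665, 0.275, 0.0021], 0.55), ([0.5697, 0.3335, 0.002], 0.52), ([0.5068, 0.3384, 0.0023], 0.52), ([0.5762, 0.2338, 0.0245], 0.4)]
t wax_bar [([0.5546, 0.1789, 0.0208], 0.44)]
t block [([0.5645, 0.2114, 0.0015], 0.96)]
t shaft_ref [([0.5711, -0.28, 0.0016], 0.17)]
```

View pics/w3c.png

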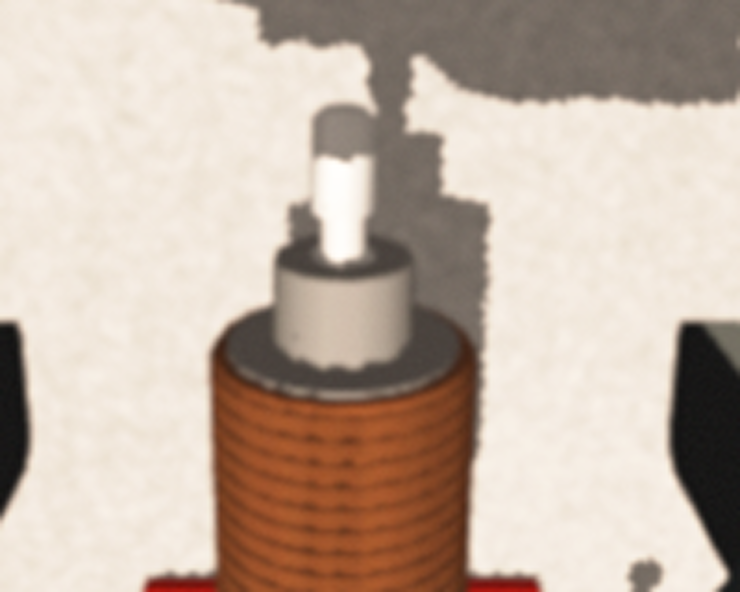

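The crop shows the narrower groove now bared between the hub's end (crop y≈262) and the full shaft (crop y≈217), so the brush is home. I work out the groove's position and move to look at the clip.

```bash
cat > g.py <<'E'
from h import *
z=np.load("w3.npz");p=dict(T=z["T"],fx=z["K"][0,0],fy=z["K"][1,1],cx=z["K"][0,2],cy=z["K"][1,2],dist=z["dist"])
f=lambda x,y,h:onz(p,[(180+x/3.7,170+y/3.7)],h)[0]
u=np.array([-.242,.97,0])
for n,X,o in(("end",f(343,104,.087),-.032),("outer",f(344,215,.096),-.0058),("hub",f(343,262,.1005),.0058),("hubtop",f(343,279,.113),.0058),("bristletop",f(343,398,.13),.0298)):
    print(n,X,"groove mid",X+o*u)
for a,b,y,h in((213,472,400,.1),(217,468,540,.1),(274,412,300,.098),(312,376,190,.095)):print("axis",f((a+b)/2,y,h))
E
python3 g.py
```

```text
end [ 0.5113 -0.0406  0.087 ] groove mid [ 0.519  -0.0716  0.087 ]
outer [ 0.5178 -0.066   0.096 ] groove mid [ 0.5192 -0.0716  0.096 ]
hub [ 0.5202 -0.0765  0.1005] groove mid [ 0.5188 -0.0709  0.1005]
hubtop [ 0.52  -0.076  0.113] groove mid [ 0.5186 -0.0704  0.113 ]
bristletop [ 0.5254 -0.0974  0.13  ] groove mid [ 0.5182 -0.0685  0.13  ]
axis [ 0.5292 -0.1135  0.1   ]
axis [ 0.5393 -0.154   0.1   ]
axis [ 0.5229 -0.0874  0.098 ]
axis [ 0.5163 -0.06    0.095 ]
```

Call:
move_arm(plan=[0, 0, 0.621, 0.259, 0.132, 0.022, 0.06, 0, 0, 0.621, 0.259, 0.132, 0.022, 0.06, 0, 0, 0.621, 0.259, 0.132, 0.022, 0.06, 0, 0, 0.621, 0.259, 0.132, 0.022, 0.06, 0, 0, 0.621, 0.259, 0.132, 0.022, 0.06, 0, 0, 0.621, 0.259, 0.132, 0.022, 0.06, 0, 0, 0.621, 0.259, 0.132, 0.022, 0.06, 0, 0, 0.621, 0.259, 0.132, 0.022, 0.06])

```text
clock: 10.0
position: [0.5768, 0.2345, 0.3578]
ee_rot: [0.827, 0.562, -0.0, 0.001]
ft_force: [0.2, -0.6, -0.0]
grip_width: 0.698
grasp_force: 0.0
```

```bash
cat > i.py <<'E'
from h import *
st();p=cam("wrist");save(p,"w4.png")
np.savez("w4.npz",T=p["T"],K=K(p),dist=p["dist"])
for l in("clip_grip","clip","clip_bore","wax_bar","block"):print(l,[(W(p,d["position"]).round(4).tolist(),round(d["conf"],2)) for d in manip.tip_of(p,l)[:4]])
for d in manip.silhouettes(p,"clip")[:2]:
    m=d["pixels"].astype(np.uint8);r=cv2.minAreaRect(cv2.findNonZero(m));print(d["conf"],r,[onz(p,[q],.082)[0] for q in cv2.boxPoints(r)])
for d in manip.silhouettes(p,"block")[:1]:
    m=d["pixels"].astype(np.uint8);r=cv2.minAreaRect(cv2.findNonZero(m));print(d["conf"],[onz(p,[q],.028)[0] for q in cv2.boxPoints(r)])
E
python3 i.py
```

```text
10.0 [0.5768 0.2345 0.3578] [[0.368, 0.93, 0.0], [0.93, -0.368, -0.001], [-0.001, 0.001, -1.0]] [ 0.2275 -0.6078 -0.0124] 0.6983187828084167 0.0
clip_grip [([0.5087, 0.3372, 0.0492], 0.93), ([0.6656, 0.2788, 0.0558], 0.74), ([0.5787, 0.2391, 0.0725], 0.57), ([0.5734, 0.3332, 0.0539], 0.57)]
clip [([0.5758, 0.2368, 0.0225], 0.92), ([0.6607, 0.28, 0.0], 0.83), ([0.5771, 0.3329, 0.0028], 0.78), ([0.5071, 0.3397, -0.0008], 0.72)]
clip_bore [([0.5821, 0.2297, 0.0323], 0.98), ([0.5117, 0.3368, 0.0105], 0.82), ([0.5729, 0.3332, 0.0125], 0.75), ([0.6659, 0.2786, 0.0097], 0.72)]
wax_bar [([0.5564, 0.1799, 0.0227], 0.94)]
block [([0.5636, 0.2083, -0.0019], 0.78)]
0.96 ((275.5, 204.5), (23.0, 29.0), 90.0) [array([0.5734, 0.2536, 0.082 ]), array([0.5964, 0.2445, 0.082 ]), array([0.5891, 0.2253, 0.082 ]), array([0.5656, 0.2347, 0.082 ])]
0.83 ((169.09312438964844, 126.83525848388672), (34.740177154541016, 30.136701583862305), 74.47589111328125) [array([0.5151, 0.3462, 0.082 ]), array([0.5395, 0.3429, 0.082 ]), array([0.5351, 0.3168, 0.082 ]), array([0.51  , 0.3199, 0.082 ])]
0.92 [array([0.5156, 0.1636, 0.028 ]), array([0.5665, 0.2744, 0.028 ]), array([0.6163, 0.2528, 0.028 ]), array([0.5707, 0.1395, 0.028 ])]
```

View pics/w4.png

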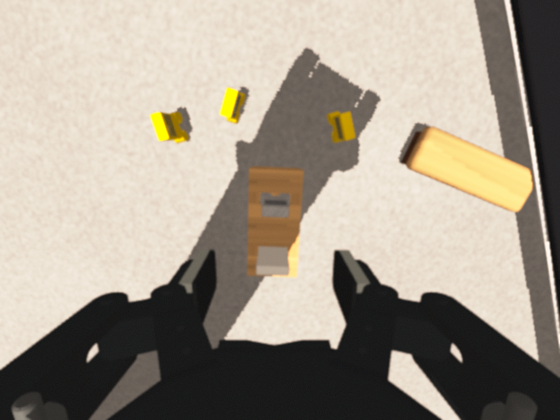

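The wrist view shows the clip at (275,204), square to the jaws in the block's outer slot, with the wax at (272,262). Yellow look-alikes lie beyond. I descend and grip.

Call:
move_arm(plan=[0, 0, 0, 0.001, 0.001, 0.05, 0.06, 0, 0, 0, 0.001, 0.001, 0.1, 0.06, 0, 0, 0, 0.001, 0.001, 0.12, 0.06, 0, 0, 0, 0.001, 0.001, 0.13, 0.06, 0, 0, 0, 0.001, 0.001, 0.13, 0.06, 0, 0, 0, 0.001, 0.001, 0.13, 0.03, 0, 0, 0, 0.001, 0.001, 0.13, 0.015, 0, 0, 0, 0.001, 0.001, 0.13, 0.01, 0, 0, 0, 0.001, 0.001, 0.13, 0.01, 0, 0, 0, 0.001, 0.001, 0.13, 0.01], squeeze=50)

```text
clock: 11.65
position: [0.578, 0.2371, 0.2289]
ee_rot: [0.827, 0.563, 0.001, 0.0]
ft_force: [-0.0, -0.2, 6.8]
grip_width: 0.265
grasp_force: 49.0
```

Call:
move_arm(plan=[0, 0, 0, 0, 0, -0.01, 0.01, 0, 0, 0, 0, 0, -0.03, 0.01, 0, 0, 0, 0, 0, -0.08, 0.01, 0, 0, 0, 0, 0, -0.13, 0.01, 0, 0, 0, 0, 0, -0.13, 0.01])

```text
clock: 12.28
position: [0.5782, 0.2378, 0.3636]
ee_rot: [0.826, 0.563, 0.004, 0.001]
ft_force: [0.4, 0.5, -1.7]
grip_width: 0.268
grasp_force: 49.2
```

```bash
cat > j.py <<'E'
from h import *
import sys
st()
for n in sys.argv[2:]:
  p=cam(n);save(p,f"{n}_{sys.argv[1]}.png")
  for l in("clip_grip","clip","clip_bore"):print(n,l,[(W(p,d["position"]).round(4).tolist(),round(d["conf"],2)) for d in manip.tip_of(p,l)[:5]])
E
python3 j.py lift wrist scene
```

```text
12.275 [0.5782 0.2378 0.3636] [[0.366, 0.931, 0.008], [0.931, -0.366, 0.003], [0.006, 0.006, -1.0]] [ 0.3815  0.5348 -1.7032] 0.2675523823806939 49.16923463344574
wrist clip_grip [([0.6639, 0.2799, 0.0533], 0.98), ([0.5775, 0.2354, 0.2069], 0.87), ([0.5755, 0.3319, 0.0537], 0.85)]
wrist clip [([0.5756, 0.334, 0.0046], 0.74), ([0.6638, 0.2809, -0.0001], 0.73), ([0.5093, 0.3398, -0.0044], 0.58), ([0.5803, 0.2392, 0.16], 0.55)]
wrist clip_bore [([0.5097, 0.3403, 0.0105], 0.88), ([0.5822, 0.2321, 0.1701], 0.7), ([0.6666, 0.2813, 0.0097], 0.68), ([0.5734, 0.3358, 0.0101], 0.63)]
scene clip_grip [([0.5773, 0.2316, 0.2005], 0.81), ([0.6598, 0.2789, 0.0473], 0.76), ([0.5714, 0.3283, 0.0545], 0.71), ([0.5097, 0.3385, 0.05], 0.6)]
scene clip [([0.5756, 0.2332, 0.1457], 0.86), ([0.5104, 0.335, 0.0035], 0.8), ([0.665, 0.2757, 0.0], 0.67), ([0.5728, -0.2815, 0.0036], 0.55), ([0.5775, 0.3313, -0.0008], 0.53)]
scene clip_bore [([0.5717, 0.2347, 0.1626], 0.94), ([0.5138, 0.3387, 0.0177], 0.68), ([0.6613, 0.2772, 0.013], 0.65), ([0.5709, 0.3385, 0.0108], 0.47)]
```

View pics/wrist_lift.png

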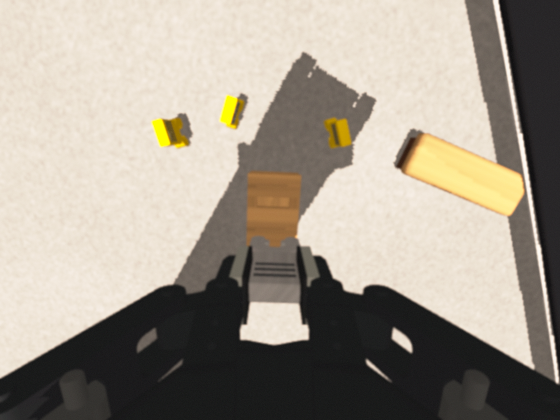

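The clip is gripped straight between the pads (tab at (274,275)) and the slot is empty. I carry it over the shaft just outboard of the groove, turned square.

Call:
move_arm(plan=[0, 0, -0.618, -0.303, 0.053, 0, 0.01, 0, 0, -0.618, -0.303, 0.053, 0, 0.01, 0, 0, -0.618, -0.303, 0.053, 0, 0.01, 0, 0, -0.618, -0.303, 0.053, 0, 0.01, 0, 0, -0.618, -0.303, 0.053, 0, 0.01, 0, 0, -0.618, -0.303, 0.053, 0, 0.01, 0, 0, -0.618, -0.303, 0.053, 0, 0.01, 0, 0, -0.618, -0.303, 0.053, 0.015, 0.01, 0, 0, -0.618, -0.303, 0.053, 0.02, 0.01, 0, 0, -0.618, -0.303, 0.053, 0.02, 0.01])

```text
clock: 13.92
position: [0.516, -0.0636, 0.3369]
ee_rot: [0.616, 0.788, -0.0, -0.001]
ft_force: [0.9, 0.3, -0.5]
grip_width: 0.268
grasp_force: 49.3
```

```bash
python3 j.py over wrist
```

```text
13.925 [ 0.516  -0.0636  0.3369] [[-0.242, 0.97, -0.001], [0.97, 0.242, 0.001], [0.001, -0.001, -1.0]] [ 0.9405  0.3496 -0.545 ] 0.268071549238118 49.28266525268555
wrist clip_grip []
wrist clip [([0.5155, -0.0635, 0.1323], 0.76), ([0.5188, -0.0689, 0.0936], 0.43)]
wrist clip_bore [([0.5248, -0.0708, 0.1405], 0.96)]
```

View pics/wrist_over.png

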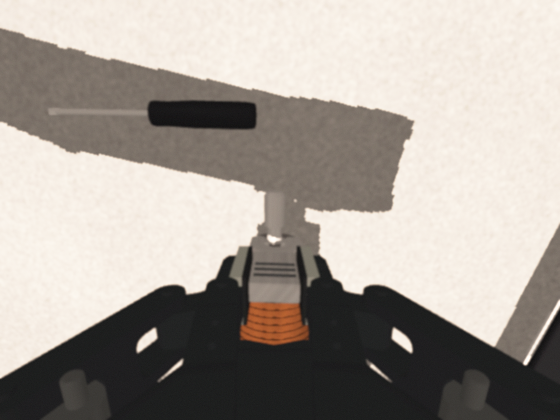

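Shaft at (275,192–235), clip just above it and centred near 274.5. I check the sideways alignment numerically.

```bash
cat > k.py <<'E'
from h import *
p=cam("wrist");g=cv2.GaussianBlur(cv2.cvtColor(p["color"],cv2.COLOR_RGB2GRAY),(3,3),0).astype(int)
for v in list(range(196,236,5))+list(range(238,302,6)):
    print(v,g[v,252:300].tolist()) if v in(206,221,241,247,250,268,286) else 0
T=Tt(manip.get_obs())
u=np.array([-.241,.97,0]);G=np.array([.519,-.0712,.095])
print("axis px",proj(p,np.array([G+u*s for s in(.012,.02,.03)])))
off=lambda x,z:T[:3,3]+T[:3,0]*x-np.array([0,0,z])
print("clip centre px (tab top, grip bottom)",proj(p,np.array([off(-.002,.147),off(.003,.185),off(.003,.205)])))
E
python3 k.py
```

```text
206 [244, 245, 245, 244, 242, 242, 242, 242, 242, 242, 233, 206, 166, 140, 136, 140, 145, 147, 148, 147, 146, 146, 146, 145, 144, 143, 142, 141, 139, 135, 131, 126, 121, 119, 118, 119, 120, 119, 117, 116, 116, 116, 116, 116, 117, 117, 117, 118]
221 [240, 239, 240, 240, 239, 237, 233, 229, 224, 214, 196, 171, 148, 136, 136, 141, 146, 148, 149, 147, 145, 145, 145, 144, 142, 141, 140, 139, 136, 132, 128, 124, 120, 117, 116, 115, 115, 116, 117, 117, 117, 117, 117, 117, 117, 115, 113, 113]
250 [88, 116, 127, 129, 128, 127, 126, 124, 123, 123, 122, 121, 121, 121, 121, 121, 121, 121, 121, 121, 121, 120, 120, 120, 120, 121, 120, 120, 120, 121, 121, 121, 121, 121, 121, 122, 122, 122, 122, 122, 123, 125, 124, 113, 87, 54, 33, 36]
268 [106, 108, 97, 85, 78, 77, 77, 78, 78, 77, 77, 77, 78, 79, 81, 82, 83, 83, 83, 83, 84, 85, 86, 86, 86, 85, 85, 85, 86, 87, 88, 88, 87, 87, 87, 89, 91, 92, 93, 93, 92, 93, 97, 101, 97, 77, 49, 30]
286 [147, 147, 147, 146, 145, 144, 144, 143, 143, 144, 144, 146, 146, 147, 148, 148, 148, 146, 146, 145, 145, 145, 145, 146, 145, 144, 143, 142, 141, 140, 140, 139, 138, 137, 138, 139, 141, 143, 144, 144, 143, 141, 140, 139, 138, 137, 130, 111]
axis px [[274.3265 216.6707]
 [274.3153 206.4258]
 [274.301  193.3418]]
clip centre px (tab top, grip bottom) [[272.0659 290.8293]
 [272.4575 247.9923]
 [272.6131 235.9466]]
```

Call:
move_arm(plan=[0, 0, 0, 0, -0.0005, 0.012, 0.01, 0, 0, 0, 0, -0.0005, 0.02, 0.01, 0, 0, 0, 0, -0.0005, 0.024, 0.01, 0, 0, 0, 0, -0.0005, 0.026, 0.01, 0, 0, 0, 0, -0.0005, 0.027, 0.01])

```text
clock: 14.8
position: [0.5156, -0.0646, 0.3108]
ee_rot: [0.616, 0.788, 0.0, 0.0]
ft_force: [0.0, -0.0, -0.9]
grip_width: 0.271
grasp_force: 49.3
```

Call:
move_arm(plan=[0, 0, 0, 0, 0, 0.001, 0.01, 0, 0, 0, 0, 0, 0.002, 0.01, 0, 0, 0, 0, 0, 0.003, 0.01])

```text
clock: 15.18
position: [0.5155, -0.0647, 0.3077]
ee_rot: [0.616, 0.788, -0.0, 0.0]
ft_force: [-0.3, 0.1, -0.9]
grip_width: 0.269
grasp_force: 49.3
```

Call:
move_arm(plan=[0, 0, 0, 0, 0, 0.001, 0.01, 0, 0, 0, 0, 0, 0.002, 0.01])

```text
clock: 15.42
position: [0.5155, -0.0646, 0.3057]
ee_rot: [0.616, 0.788, 0.0, 0.0]
ft_force: [0.7, -0.2, 0.1]
grip_width: 0.27
grasp_force: 49.3
```

Call:
move_arm(plan=[0, 0, 0, 0, 0, 0.001, 0.01, 0, 0, 0, 0, 0, 0.001, 0.01])

```text
clock: 15.68
position: [0.5156, -0.0646, 0.3049]
ee_rot: [0.616, 0.788, 0.0, 0.0]
ft_force: [0.0, 0.3, 1.9]
grip_width: 0.268
grasp_force: 49.7
```

Call:
move_arm(plan=[0, 0, 0, 0, 0, 0.001, 0.01, 0, 0, 0, 0, 0, 0.001, 0.01])

```text
clock: 15.92
position: [0.5157, -0.0646, 0.3041]
ee_rot: [0.616, 0.788, 0.0, 0.0]
ft_force: [-0.5, -0.2, 4.0]
grip_width: 0.27
grasp_force: 50.0
```

Contact on the full shaft at TCP z≈0.305. I slide inward with light pressure, feeling for the groove.

Call:
move_arm(plan=[0, 0, 0, -0.001, 0, 0, 0.01, 0, 0, 0, -0.002, 0, 0, 0.01, 0, 0, 0, -0.002, 0, 0, 0.01])

```text
clock: 16.3
position: [0.5158, -0.0669, 0.3032]
ee_rot: [0.616, 0.788, -0.0, -0.0]
ft_force: [0.7, -0.4, -1.5]
grip_width: 0.269
grasp_force: 49.3
```

Call:
move_arm(plan=[0, 0, 0, -0.001, 0, 0, 0.01, 0, 0, 0, -0.002, 0, 0, 0.01, 0, 0, 0, -0.002, 0, 0, 0.01])

```text
clock: 16.68
position: [0.5163, -0.0683, 0.3035]
ee_rot: [0.616, 0.788, -0.0, -0.0]
ft_force: [-2.0, 2.2, -1.2]
grip_width: 0.271
grasp_force: 49.1
```

Call:
move_arm(plan=[0, 0, 0, -0.001, 0, 0, 0.01, 0, 0, 0, -0.001, 0, 0, 0.01])

```text
clock: 16.92
position: [0.5165, -0.0687, 0.3035]
ee_rot: [0.616, 0.788, 0.0, -0.001]
ft_force: [-2.5, 5.8, -0.4]
grip_width: 0.274
grasp_force: 49.3
```

The pressure vanished (over the groove), then it touched the hub's end face. I back off 1 mm and press down gently.

Call:
move_arm(plan=[0, 0, 0, 0.0012, 0, 0.001, 0.01, 0, 0, 0, 0.0012, 0, 0.002, 0.01, 0, 0, 0, 0.0012, 0, 0.003, 0.01])

```text
clock: 17.3
position: [0.5166, -0.0682, 0.3009]
ee_rot: [0.616, 0.788, 0.0, 0.0]
ft_force: [-1.1, 2.8, 2.8]
grip_width: 0.27
grasp_force: 49.7
```

Call:
move_arm(plan=[0, 0, 0, 0, 0, 0.001, 0.01, 0, 0, 0, 0, 0, 0.001, 0.01])

```text
clock: 17.55
position: [0.5167, -0.0682, 0.3001]
ee_rot: [0.616, 0.788, 0.0, 0.0]
ft_force: [-0.6, 3.5, 3.7]
grip_width: 0.272
grasp_force: 49.9
```

Call:
move_arm(plan=[0, 0, 0, 0, 0, 0.001, 0.01, 0, 0, 0, 0, 0, 0.001, 0.01])

```text
clock: 17.8
position: [0.5167, -0.0682, 0.2991]
ee_rot: [0.616, 0.788, 0.0, 0.0]
ft_force: [-1.6, 4.3, 5.9]
grip_width: 0.27
grasp_force: 50.1
```

Call:
move_arm(plan=[0, 0, 0, 0.0005, 0, 0.0005, 0.01, 0, 0, 0, 0.0005, 0, 0.001, 0.01])

```text
clock: 18.05
position: [0.5167, -0.0679, 0.2984]
ee_rot: [0.616, 0.788, 0.0, 0.001]
ft_force: [-0.9, 3.0, 7.5]
grip_width: 0.267
grasp_force: 50.2
```

Call:
move_arm(plan=[0, 0, 0, 0, 0, 0.001, 0.01, 0, 0, 0, 0, 0, 0.001, 0.01])

```text
clock: 18.3
position: [0.5166, -0.0679, 0.2971]
ee_rot: [0.616, 0.788, 0.0, 0.001]
ft_force: [-0.7, 3.1, 5.3]
grip_width: 0.268
grasp_force: 49.9
```

Call:
move_arm(plan=[0, 0, 0, 0, 0, 0.001, 0.01, 0, 0, 0, 0, 0, 0.001, 0.01])

```text
clock: 18.55
position: [0.5165, -0.0679, 0.2957]
ee_rot: [0.616, 0.788, 0.0, 0.0]
ft_force: [0.6, 3.5, 2.9]
grip_width: 0.271
grasp_force: 49.7
```

Call:
move_arm(plan=[0, 0, 0, 0, 0, 0.001, 0.01, 0, 0, 0, 0, 0, 0.002, 0.01])

```text
clock: 18.8
position: [0.5163, -0.0679, 0.2936]
ee_rot: [0.616, 0.788, 0.0, 0.0]
ft_force: [0.5, 2.9, 0.9]
grip_width: 0.265
grasp_force: 49.5
```

Call:
move_arm(plan=[0, 0, 0, 0, 0, 0.001, 0.01, 0, 0, 0, 0, 0, 0.002, 0.01])

```text
clock: 19.05
position: [0.5163, -0.0679, 0.2914]
ee_rot: [0.616, 0.788, -0.0, -0.0]
ft_force: [0.9, 3.5, -0.3]
grip_width: 0.271
grasp_force: 49.4
```

Call:
move_arm(plan=[0, 0, 0, 0, 0, 0.001, 0.01, 0, 0, 0, 0, 0, 0.001, 0.01])

```text
clock: 19.3
position: [0.5164, -0.0678, 0.291]
ee_rot: [0.616, 0.788, -0.0, 0.0]
ft_force: [-1.5, 3.0, 4.8]
grip_width: 0.27
grasp_force: 50.1
```

Past the bumps and bottoming at z≈0.291, as predicted. One more light press, then release.

Call:
move_arm(plan=[0, 0, 0, 0, 0, 0.001, 0.01, 0, 0, 0, 0, 0, 0.001, 0.01])

```text
clock: 19.55
position: [0.5165, -0.0677, 0.2908]
ee_rot: [0.616, 0.788, -0.0, 0.0]
ft_force: [-4.1, 3.7, 13.3]
grip_width: 0.263
grasp_force: 51.0
```

Call:
move_arm(plan=[0, 0, 0, 0, 0, -0.001, 0.01, 0, 0, 0, 0, 0, -0.0015, 0.03, 0, 0, 0, 0, 0, -0.0015, 0.045, 0, 0, 0, 0, 0, -0.0015, 0.05, 0, 0, 0, 0, 0, -0.0015, 0.05, 0, 0, 0, 0, 0, -0.03, 0.05, 0, 0, 0, 0, 0, -0.08, 0.05, 0, 0, 0, 0.03, 0, -0.12, 0.05, 0, 0, 0, 0.03, 0, -0.12, 0.05])

```text
clock: 20.68
position: [0.5095, -0.0362, 0.4129]
ee_rot: [0.615, 0.789, 0.001, 0.003]
ft_force: [0.3, 0.7, -0.8]
grip_width: 0.585
grasp_force: 0.0
```

```bash
python3 j.py end wrist scene top
```

```text
20.675 [ 0.5095 -0.0362  0.4129] [[-0.244, 0.97, 0.006], [0.97, 0.244, -0.001], [-0.002, 0.005, -1.0]] [ 0.3307  0.7178 -0.7994] 0.5845460816822411 0.0
wrist clip_grip [([0.5202, -0.0697, 0.1331], 0.93), ([0.5172, -0.0684, 0.0974], 0.26)]
wrist clip [([0.5197, -0.0658, 0.086], 0.85)]
wrist clip_bore [([0.5233, -0.0761, 0.094], 0.95)]
scene clip_grip [([0.6646, 0.2804, 0.0468], 0.79), ([0.5101, 0.3365, 0.0523], 0.71), ([0.5725, 0.3304, 0.054], 0.6), ([0.5186, -0.0708, 0.1334], 0.59)]
scene clip [([0.5133, 0.3385, 0.0033], 0.87), ([0.5125, -0.069, 0.0822], 0.75), ([0.5766, 0.3349, -0.005], 0.51), ([0.3821, -0.0115, -0.0011], 0.44)]
scene clip_bore [([0.5705, 0.3371, 0.0119], 0.76), ([0.5145, 0.341, 0.0158], 0.61), ([0.5156, -0.0708, 0.0967], 0.58), ([0.6589, 0.2765, 0.0128], 0.51), ([0.566, 0.2093, -0.0013], 0.22)]
top clip_grip [([0.5715, 0.3392, 0.0502], 0.51), ([0.6589, 0.2783, 0.0536], 0.43), ([0.5098, 0.3376, 0.0516], 0.42)]
top clip [([0.5677, 0.3339, 0.0035], 0.63), ([0.6632, 0.2778, 0.0045], 0.59), ([0.5088, 0.3403, 0.0013], 0.46)]
top clip_bore [([0.5075, 0.3395, 0.0101], 0.62), ([0.5779, 0.3366, 0.0067], 0.6), ([0.6636, 0.2777, 0.0152], 0.42)]
```

View pics/wrist_end.png

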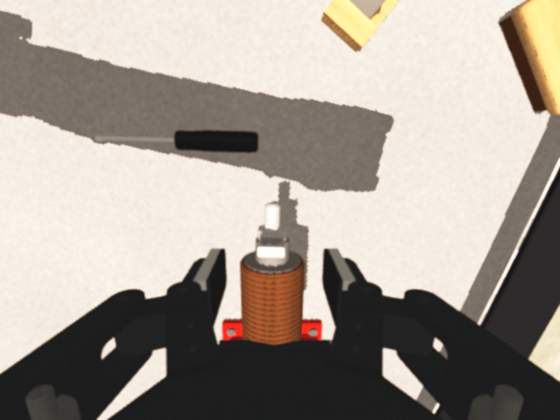

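The clip stands upright and square on the shaft against the hub at (272,250). The networks put its bore at z≈0.094–0.097 and its grip at 0.133, which is fully home. The gripper is clear, so I hand in.

```bash
python3 -c "
from h import *
print(manip.hand_in())"
```

```text
the job is handed in; nothing more can be done
None
```

The job is handed in: the brush was pushed to a hard stop against the collar, and the clip snapped down into the groove and stands upright and square, with the gripper clear; the hand-in gave no verdict, and the one doubt is the last push on the brush, where the total force on the tool briefly read about 31 N against the 30 N finger limit.

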